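# Load the clay extruder's plunger

### The arm

A 6-joint arm with a two-finger parallel gripper is mounted at the origin on the work surface. World frame = base frame: x ahead of the robot, y to its left, z up, the work surface at z = 0. Lengths are in m, angles in rad, forces in N, time in s.
With the tool pointing down it reaches from about 0.35 to 0.975 m from the base axis. Payload 4.9 kg.
Tool frame: the origin (TCP) lies on the front face of the gripper's body, between the roots of the fingers; the fingertips stand ctrl.tip_extent ahead of it and the grasp point (between the pads) lies 54 mm ahead of it (ctrl.tip_extent is the distance from the TCP to the fingertips, in m); z points along the fingers, y is the line along which they close (so a half turn about z gives the same grasp; the last joint's range is limited). The gripper opens to 85 mm and grips with 20 to 120 N. Pads are 22 mm wide; open, the fingers measure 114 mm over their backs; the gripper's body (76 mm by 85 mm) begins 54 mm behind the grasp point. The pads swing forward as they close: fully open they stand 13 mm farther back than shut.
Start: joints at [-0.119, 0.053, 1.613, -0, 1.476, -0.119], TCP at [0.625, 0, 0.304] pointing down, gripper open.
Joint ranges: [-3.01, 3.01], [-1.01, 2.22], [0.06, 2.58], [-1.02, 4.17], [0.09, 2.62], [-3.14, 3.14]. Speed limits (rad/s): [2.57, 2.57, 3.14, 3.14, 3.14, 3.14].

### API

Orientations are given as a rotation vector (axis times angle).
In Python, from station import ctrl gives the robot as it stands.
- The arm moves only by the tool apply_moves, never from a script. Its argument "rows" is one flat list of numbers, 6 for each row, row after row: the shift along the tool's x, y, z normalised to -1 to 1, where 1 is 0.6 m, then the turn, a rotation vector about the tool's x, y, z normalised to -1 to 1, where 1 is 90 degrees. A call has 1 to 20 rows; each row is the pose to reach, as a shift and turn from the pose commanded when the call began, along the tool's axes at that moment; what a row does not reach only later rows make up. A row lasts 1/10 s, in which the tool goes at most 50 mm and 8.59 degrees, less where a joint would pass 70% of its speed; a pose out of reach is approached as far as the arm can. A call with a number of a shift or a turn outside -1 to 1 is refused whole. A call with a gripper value outside its range is refused whole. "grip" is the opening, from 0 (shut) to 1 (fully open), set as the call begins (left out, the last holds). The fingers move at their own pace and stop on an object; "grip_force" is the grip in N (left out, the last holds). Time passes only in rows, so rows that repeat a pose let the fingers close. It gives the time, the measured TCP pose, the force, the opening and the grip force at its end, in the units of the state.
- ctrl.get_obs(): the state, without advancing time (a new reading comes with each control period).
- ctrl.get_image(name): name is "scene" or "side" or "wrist"; returns (picture, depth): 480x640x3 uint8, blue, green, red; 480x640 float32, m along the optical axis (not along the pixel's ray), 0 where there is no reading.
- ctrl.camera_model(name): a dict with "mtx" (3x3 intrinsics, pixels), "R" (3x3) and "t" (3): a world point X has camera coordinates R X + t; the wrist camera has in their place "tool_from_camera" (4x4, takes a point from camera to tool coordinates, whose origin is the TCP and whose axes are the flange's). Camera axes: x right, y down, z forward; pixel columns grow to the right and rows downward; lengths in m; the calibration is good to about 2 mm. The wrist camera is an equidistant fisheye: a pixel r from the principal point sees the ray r / f radians off the axis. A picture is of the moment at which its call begins: read the wrist's pose just before it. camera_model takes no time and is no camera call.
- ctrl.finish_job(): hands the job in; it is judged then, once.
The state is a dict: "t": time; "q": joint angles; "dq": joint speeds; "effort": joint torques, N m; "tool_pos": TCP position; "tool_rot": TCP orientation; "contact_force": force on the tool from outside, world axes, zero at the start; "wrist_torque": the same for the moment, N m; "opening": finger opening in m; "grip_force": force on a finger pad.
Only numpy, scipy, OpenCV 4.12 (cv2) and the standard library are available. Lean on these libraries where they do the work, as an engineer would, in place of code of your own. Each camera call takes 0.05 s, during which the arm holds its last target. There are 200 camera calls.

### The job

Get the clay extruder ready: take the cap off the upright brass barrel and set it down on the table, opening down. Lift the black-handled plunger out of the flat rack, lay it in the sloping rest, handle up, and let go so that you can take it again by its handle; then push it down the barrel's mouth until the handle sits fully home on the rim, and let go. Leave the other things where they are.

Things in the scene. Friction and masses are not known exactly. Their poses are not given: they have to be found in the camera images.
- plunger_mid (a point): Middle of the plunger, a loose rod 145 mm long, about 100 g: brass shaft 10 mm thick from x = -50 to 55 mm, then a black round handle 22 mm thick to x = 95 mm; x runs along the rod to the handle. It balances at about x = 20 mm. It starts lying level in one of the rack's two places, axis 46 mm above the table; the paddle lies in the other.
- plunger_handle (a point): Centre of the plunger's black handle (round, 22 mm thick, 40 mm long), on the axis 75 mm from plunger_mid; x axis along the rod towards the handle's free end.
- plunger_shoulder (a point): Centre of the handle's underside, where the shaft enters it, on the axis 55 mm from plunger_mid; axes as plunger_mid.
- cap_center (a point): Centre of the loose aluminium slip-on cap, a plain round cup turned over: 44 mm wide, 28 mm high, about 50 g, opening down (37 mm wide, 22 mm deep inside). z up. It starts over the barrel's mouth, resting on the rim with its centre 8 mm below it; lift it 25 mm to clear. On the table its centre is 14 mm high.
- barrel_mouth (a point): Centre of the open rim, 135 mm up, of a fixed upright brass tube 28 mm thick (33 mm at the rim) on a round foot 90 mm wide, 12 mm high. Bore 15 mm, flared to 20 mm over the top 8 mm. 45 to 57 mm down sits a sliding follower that carries the plunger's weight and yields to a push of about 5 N (more if fast). Fully home, the handle's underside rests on the rim.
- rack: Fixed flat wooden rack; origin under its centre; base 110 (x) by 120 (y) by 8 mm. Two places for rods along x, at y = 35 and -35 mm, axes 46 mm up, each two V cradles (6 mm thick, 37 mm wide, tops 55 mm up) at x = -35 and 35 mm. Between its cradles a rod is free all round. The plunger's middle starts within 4 mm of x = 0, its handle towards +x.
- rest_mid (a point): Where plunger_mid lies in the fixed sloping wooden rest, 82 mm up. z up; the rod lies in the x-z plane at 45 degrees, handle up towards -x (roughly to the robot), tip down towards +x on a stop plate. V cradles as on the rack, 35 mm down and 38 mm up the slope from here, open square to the slope (up and to +x); between them fingers can straddle the rod.
- rest_top (a point): Where plunger_shoulder lies in the sloping rest, 121 mm up, 55 mm up the slope from rest_mid, 17 mm above the upper cradle, so the handle stands free. Axes as rest_mid. The rest's base, 130 (x) by 70 by 12 mm, has its centre 10 mm from rest_mid towards -x.
- paddle_mid (a point): Point midway between the cradles on the loose wooden modelling paddle in the rack's other place: 10 mm round stick, 170 mm long overall, flat blades at its ends up to 20 mm wide. x along it. Leave it alone.
- nozzle: Loose steel piping nozzle, a cone 40 mm wide and 62 mm high; origin under its centre. Leave it alone.
- colour_jar: Loose small jar with white lid, 42 mm wide, 55 mm high; origin under its centre. Leave it alone.
- colour_bottle: Loose small dark bottle, 36 mm wide, 75 mm high; origin under its centre. Leave it alone.
- cutter: Loose steel ring cutter, 52 mm wide, 35 mm high; origin under its centre. Leave it alone.
- wheel_cutter: Loose pastry wheel with orange handle, lying, 190 mm long and 52 mm high at the wheel; x axis along it towards the wheel, from x = -120 to +71 mm. Leave it alone.
- bowl: Loose white bowl, 150 mm wide, 65 mm high; origin under its centre. Leave it alone.
- mug: Loose blue mug, 74 mm wide, 80 mm high, about 110 mm over its handle; origin under its centre. Leave it alone.
Not all that is in view belongs to the job. What is meant by the part that bears plunger_mid is not green, and is the smaller of those in its own colour.

How it is judged:
On the way:
1. the plunger lies in the sloping rest, handle up, let go (distance between plunger_mid and rest_mid below 0.015 m and distance between plunger_shoulder and rest_top below 0.015 m and contact force between plunger and the fingers below 0.05 N), for 0.3 s.
At the end, for the whole second after the job is handed in: The plunger stands upright in the barrel (within 7 degrees), its handle's underside on the rim (its centre within 6 mm of the mouth's), let go; the cap rests flat on the table, opening down (within 8 degrees), clear of the barrel (distance between plunger_shoulder and barrel_mouth below 0.006 m and angle between plunger_mid's own x axis and vertical below 0.12 rad and height (world z) of cap_center below 0.02 m and angle between cap_center's own z axis and vertical below 0.15 rad and horizontal distance between cap_center and barrel_mouth above 0.06 m); the robot touches nothing.
It fails at once if one of the other things is moved by more than 25 mm (distance of any of paddle_mid, nozzle, colour_jar, colour_bottle, cutter, wheel_cutter, bowl, mug from where it was at the start of the episode above 0.025 m).
It also fails if it takes over 72 s, if anything falls off the work surface, if the arm or the gripper's body presses on something with over 40 N, if the wrist force passes 120 N, or if a joint passes its speed limit or range.

## Working session

There is one attempt and no reset: what is moved stays moved. The work goes in short steps, Python scripts to look and compute and a tool call to move; the robot and the scene stay as the last step left them, time stands still between calls to the robot, and variables do not carry over. Pictures are saved under pics/ and viewed, at most 12 in all, crops included, and the job is handed in when it is done.

Besides the shell and the picture viewer there is one more tool, called after "Call:" as a command line: name --argument value ..., lists and objects as JSON in quotes. apply_moves: Moves the arm, as the interface text tells. Its arguments: {"type":"object","properties":{"rows":{"type":"array","items":{"type":"number"}},"grip":{"type":"number"},"grip_force":{"type":"number"}},"required":["rows"]}

```bash
ls; mkdir -p pics
python3 - <<'E'
from station import ctrl
import cv2,numpy as np
for n in("scene","side"):
    im,d=ctrl.get_image(n); cv2.imwrite(f"pics/{n}0.png",im); np.save(f"pics/{n}0.npy",d)
    m=ctrl.camera_model(n); print(n,m)
print(ctrl.get_obs(),ctrl.tip_extent); print(ctrl.camera_model("wrist"))
E
```

```text
pics
scene {'mtx': array([[439.13658903,   0.        , 320.13381862],
       [  0.        , 439.13658903, 248.24582727],
       [  0.        ,   0.        ,   1.        ]]), 'R': array([[ 0.79507844,  0.60643451,  0.00935199],
       [ 0.48150222, -0.62175742, -0.61771622],
       [-0.36878976,  0.49563586, -0.78634548]]), 't': array([-0.34088742, -0.21856557,  1.4941637 ])}
side {'mtx': array([[507.7758362 ,   0.        , 318.19857481],
       [  0.        , 507.7758362 , 247.9019018 ],
       [  0.        ,   0.        ,   1.        ]]), 'R': array([[-0.94184027, -0.33567518,  0.01609561],
       [-0.23595562,  0.62642368, -0.74291206],
       [ 0.23929447, -0.70350234, -0.66919549]]), 't': array([0.43675012, 0.27038732, 0.920789  ])}
{'t': 0.1, 'q': array([-1.19019551e-01,  5.32766588e-02,  1.61416833e+00,  1.07614359e-05,
        1.47598991e+00, -1.19007704e-01]), 'dq': array([-0.00015354, -0.00222085, -0.00430611,  0.00027129, -0.00135075,
       -0.0003457 ]), 'effort': array([ 6.14647306e-04, -3.94903493e+01, -3.71363103e+01, -4.52310599e-05,
        3.99340541e-03, -4.1757409
[... 161 characters left out ...]
rce': array([-0.46433858,  1.19573654, -0.71900819]), 'wrist_torque': array([ 0.00815226,  0.0003616 , -0.00758037]), 'grip_force': 0.0, 'opening': 0.08531212009335622} 0.0726
{'mtx': array([[371.64829954,   0.        , 325.61879325],
       [  0.        , 371.64829954, 239.50749854],
       [  0.        ,   0.        ,   1.        ]]), 'tool_from_camera': array([[ 8.35117925e-04, -9.50246538e-01, -3.11497703e-01,
         8.04341500e-02],
       [ 9.99999509e-01,  9.59809469e-04, -2.46994151e-04,
         7.78207623e-04],
       [ 5.33683781e-04, -3.11497343e-01,  9.50246873e-01,
        -6.92574866e-02],
       [ 0.00000000e+00,  0.00000000e+00,  0.00000000e+00,
         1.00000000e+00]])}
```

View pics/scene0.png

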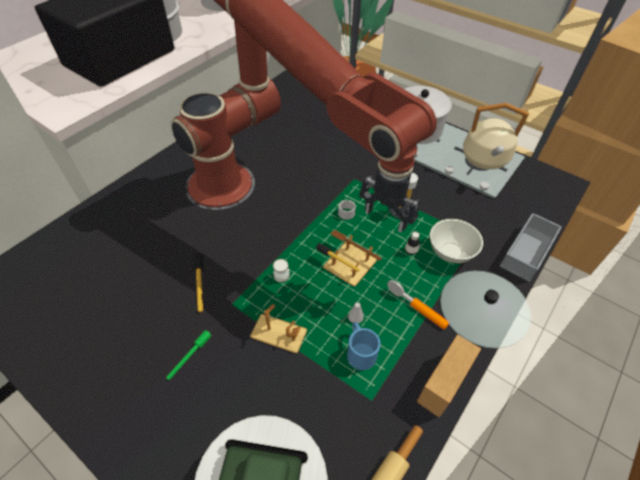

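View pics/side0.png

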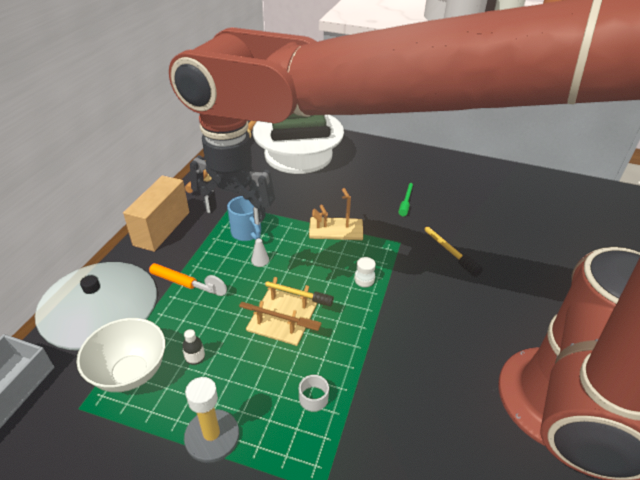

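The scene view shows the barrel partly hidden at about (412,185), the rack at (350,258), the rest at (278,330), and the mug at (363,348). In the side view, the capped barrel is at (205,415), the rack at (285,310) and the rest at (337,220).

Plunger candidates in the side view are the rod in the rack with a black handle (300,293), a longer yellow and black rod on the table (452,250), and a green tool (406,200). The rack rod fits: it isn't green, it's the smaller of the two brass and black ones, and it lies in the rack. I'll confirm that in a crop.

```bash
cat > h.py <<'E'
import numpy as np,cv2
from station import ctrl
from scipy.spatial.transform import Rotation as Ro
def cloud(n,d):
    m=ctrl.camera_model(n);K=m["mtx"];v,u=np.mgrid[:480,:640]
    p=np.stack([(u-K[0,2])/K[0,0]*d,(v-K[1,2])/K[1,1]*d,d],-1)
    return (p-m["t"])@m["R"]
def pix(n,X):
    m=ctrl.camera_model(n);c=m["R"]@np.array(X)+m["t"];c=m["mtx"]@c;return c[:2]/c[2]
E
python3 - <<'E'
from h import *
H=np.zeros((560,800,3),np.uint8)
Z=np.full((560,800),-1.)
S=1000 # px/m ; col = (0.4 - y), row = (0.9-x)
for n in("side","scene"):
    im=cv2.imread(f"pics/{n}0.png");d=np.load(f"pics/{n}0.npy");P=cloud(n,d)
    np.save(f"pics/{n}P.npy",P)
    ok=(d>0)&(P[...,2]<0.16)&(P[...,2]>-.02)
    p=P[ok];c=im[ok]
    o=np.argsort(p[:,2]);p=p[o];c=c[o]
    r=((0.9-p[:,0])*S).astype(int);q=((0.4-p[:,1])*S).astype(int)
    for a,b,z,cc in zip(r,q,p[:,2],c):
        if 0<=a<559 and 0<=b<799:
            for i in(0,1):
                for j in (0,1):
                    if z>Z[a+i,b+j]: Z[a+i,b+j]=z;H[a+i,b+j]=cc
np.save("pics/Z.npy",Z)
cv2.imwrite("pics/top.png",H)
a=cv2.imread("pics/side0.png")[180:350,230:490]
cv2.imwrite("pics/crop.png",cv2.resize(a,None,fx=3,fy=3,interpolation=2))
E
```

```text
(no output)
```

View pics/crop.png

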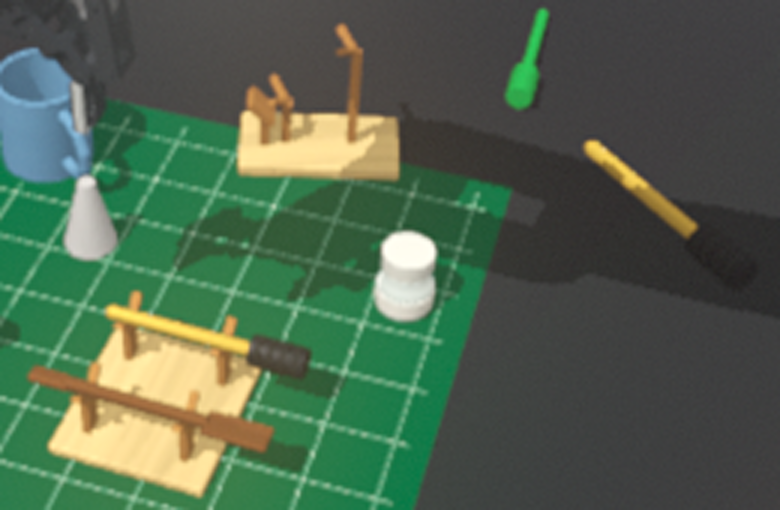

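View pics/top.png

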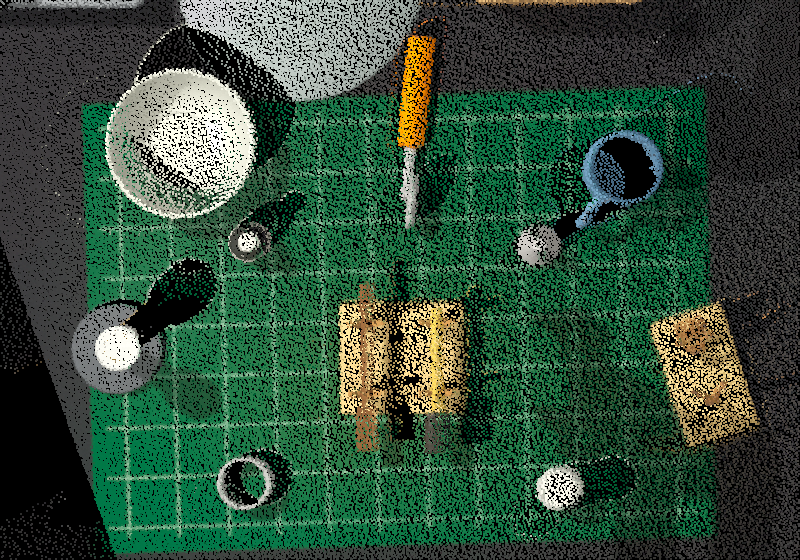

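The crop confirms it: the rack's short brass and black rod at crop (200,340) is the plunger. The table one at (670,210) is larger, so it's a decoy. On the top map, the barrel is at (118,348), the plunger at (435,360), and the rest at (706,374) with its cradles at (693,333) and (710,395).

Run:
```python
from h import *
for n in("side","scene"):
    P=np.load(f"pics/{n}P.npy");im=cv2.imread(f"pics/{n}0.png");hsv=cv2.cvtColor(im,cv2.COLOR_BGR2HSV)
    X,Y,Z=P[...,0],P[...,1],P[...,2]
    def box(x0,x1,y0,y1,z0,z1): return (X>x0)&(X<x1)&(Y>y0)&(Y<y1)&(Z>z0)&(Z<z1)
    m=box(.5,.61,.22,.34,.15,.165)
    if n=="scene": m=box(.5,.61,.22,.34,.145,.165)
    p=P[m]; print(n,"cap top",m.sum(),p[:,2].mean() if len(p) else 0,cv2.minEnclosingCircle((p[:,:2]*1000).astype(np.float32)) if len(p)>3 else 0)
    m=box(.49,.62,.22,.34,.005,.018)
    print(" foot",cv2.minEnclosingCircle((P[m][:,:2]*1000).astype(np.float32)))
    m=box(.42,.64,-.07,-.0,.035,.07)
    y=m&(hsv[...,1]>110)&(hsv[...,0]>20)&(hsv[...,0]<35)&(hsv[...,2]>110)
    p=P[y]; c=np.polyfit(p[:,0],p[:,1],1);print(" brass",y.sum(),p.min(0),p.max(0),"y=",c,"at .54",np.polyval(c,.54))
    k=m&(hsv[...,2]<90)&(hsv[...,1]<90);p=P[k]
    if len(p): print(" black",k.sum(),p.min(0),p.max(0),p.mean(0))
    m=box(.42,.63,-.39,-.22,.008,.016)&(hsv[...,0]<28)&(hsv[...,1]>60)
    print(" restbase",cv2.minAreaRect((P[m][:,:2]*1000).astype(np.float32)))
    for z0,z1 in((.045,.08),(.085,.14)):
        m=box(.42,.63,-.39,-.22,z0,z1);p=P[m]
        print(" cradle",z0,len(p),p.mean(0),p.min(0),p.max(0))
    m=box(.46,.63,-.08,.08,.004,.012)&(hsv[...,0]<28)&(hsv[...,1]>60)
    print(" rackbase",cv2.minAreaRect((P[m][:,:2]*1000).astype(np.float32)))
```

```text
side cap top 0 0 0
 foot ((549.9964599609375, 281.4230651855469), 77.80987548828125)
 brass 229 [ 0.48738396 -0.05223768  0.04254889] [ 0.59155181 -0.02678438  0.05723025] y= [-0.00452166 -0.03169534] at .54 -0.034137036408666555
 black 159 [ 0.44773127 -0.04160856  0.03952707] [ 0.48655424 -0.02388842  0.06090344] [ 0.46417355 -0.03061238  0.05284267]
 restbase ((525.673583984375, -303.2129821777344), (128.89540100097656, 76.81299591064453), 16.02725601196289)
 cradle 0.045 148 [ 0.54834968 -0.29534952  0.05659219] [ 0.49544872 -0.31343468  0.045141  ] [ 0.58423382 -0.27392367  0.07939609]
 cradle 0.085 67 [ 0.50528303 -0.31070427  0.10514599] [ 0.49550994 -0.32491729  0.08539158] [ 0.51858963 -0.29163628  0.11750816]
 rackbase ((533.8802490234375, -2.4650039672851562), (135.7245330810547, 127.838134765625), 0.28487518429756165)
scene cap top 1 0.14537757182025204 0
 foot ((563.6201171875, 282.6165466308594), 55.299686431884766)
 brass 125 [ 0.48600853 -0.05699619  0.04171355] [ 0.59370193 -0.03004485  0.05668691] y= [ 0.02245155 -0.05174379] at .54 -0.03961995415188527
 black 69 [ 0.45061019 -0.05023526  0.04545899] [ 0.486177   -0.03418617  0.06091112] [ 0.46889188 -0.04256251  0.05372402]
 restbase ((526.7474975585938, -306.9534606933594), (130.09390258789062, 71.66609954833984), 17.21440887451172)
 cradle 0.045 123 [ 0.5535063  -0.29762564  0.05622906] [ 0.49791855 -0.31829797  0.04508978] [ 0.58475694 -0.27647414  0.07978412]
 cradle 0.085 52 [ 0.50705057 -0.3104182   0.1072956 ] [ 0.49806555 -0.326109    0.08504259] [ 0.5216127  -0.2926991   0.11673651]
 rackbase ((541.3748168945312, -5.535984039306641), (114.17108917236328, 117.9732437133789), 0.6952171921730042)
```

Call:
apply_moves --rows '[0.1,-0.03,0,0,0,0,0.2,-0.06,0,0,0,0,0.3,-0.09,0,0,0,0,0.4,-0.11,0,0,0,0,0.47,-0.12,0,0,0,0,0.47,-0.12,0,0,0,0,0.47,-0.12,0,0,0,0,0.47,-0.12,0,0,0,0,0.47,-0.12,0,0,0,0]' --grip 0.85

```text
t: 1.0
tool_pos: [0.5531, 0.2811, 0.3034]
tool_rot: [2.222, 2.22, -0.002]
contact_force: [-0.5, -0.9, -0.2]
opening: 0.0728
grip_force: 0.0
```

```bash
cat >> h.py <<'E'
def pose():
    o=ctrl.get_obs();return np.array(o["tool_pos"]),Ro.from_rotvec(o["tool_rot"])
def goto(p,R=None):
    "normalised shift and turn to bring the TCP to world p, orientation R"
    p0,R0=pose();R=R or R0
    print("move",np.round(R0.inv().apply(np.array(p)-p0)/.6,4),np.round((R0.inv()*R).as_rotvec()/(np.pi/2),4))
def wcloud():
    p0,R0=pose();im,d=ctrl.get_image("wrist");m=ctrl.camera_model("wrist");K=m["mtx"]
    v,u=np.mgrid[:480,:640];a=(u-K[0,2])/K[0,0];b=(v-K[1,2])/K[1,1];r=np.hypot(a,b)+1e-9
    s=np.tan(np.minimum(r,1.5))/r;p=np.stack([a*s*d,b*s*d,d],-1).reshape(-1,3)
    T=m["tool_from_camera"];p=p@T[:3,:3].T+T[:3,3]
    P=R0.apply(p)+p0;P[d.ravel()<=0]=np.nan
    return im,d,P.reshape(480,640,3)
E
python3 - <<'E'
from h import *
im,d,P=wcloud();cv2.imwrite("pics/w1.png",im)
X,Y,Z=np.moveaxis(P,-1,0)
m=(X>.5)&(X<.61)&(Y>.22)&(Y<.34)&(Z>.13)&(Z<.15)
p=P[m];print(m.sum(),np.median(p[:,2]),p.min(0),p.max(0),cv2.minEnclosingCircle((p[:,:2]*1000).astype(np.float32)))
P=np.load("pics/sideP.npy");X,Y,Z=np.moveaxis(P,-1,0)
m=(X>.5)&(X<.61)&(Y>.22)&(Y<.34)&(Z>.135)&(Z<.15);p=P[m]
print(m.sum(),np.median(p[:,2]),p.min(0),p.max(0),cv2.minEnclosingCircle((p[:,:2]*1000).astype(np.float32)))
print(pose()[0]);o=ctrl.get_obs();print(o["opening"],o["q"])
E
```

```text
3372 0.1401329629614506 [0.53061547 0.25911026 0.13010061] [0.57451182 0.30339199 0.14238672] ((552.6847534179688, 281.10528564453125), 22.54738426208496)
664 0.14212446744274132 [0.53021206 0.26070057 0.13507293] [0.5736602  0.30492269 0.14568727] ((552.29541015625, 282.73193359375), 22.7985782623291)
[0.55331143 0.28073462 0.30358525]
0.0725571527500539 [ 3.49773017e-01  4.26119604e-02  1.62386306e+00 -3.64198398e-04
  1.47569817e+00  3.51473263e-01]
```

Call:
apply_moves --rows '[0,-0.001,0.05,0,0,0,0,-0.001,0.1,0,0,0,0,-0.001,0.14,0,0,0,0,-0.001,0.17,0,0,0,0,-0.001,0.194,0,0,0,0,-0.001,0.194,0,0,0,0,-0.001,0.194,0,0,0]'

```text
t: 1.75
tool_pos: [0.5529, 0.2815, 0.188]
tool_rot: [2.222, 2.22, 0.001]
contact_force: [0.5, 0.5, 0.6]
opening: 0.0725
grip_force: 0.0
```

Call:
apply_moves --rows '[0,0,0,0,0,0,0,0,0,0,0,0,0,0,0,0,0,0,0,0,0,0,0,0,0,0,0,0,0,0,0,0,0,0,0,0,0,0,0,0,0,0,0,0,0,0,0,0]' --grip 0.3 --grip_force 30

```text
t: 2.55
tool_pos: [0.5531, 0.2822, 0.1893]
tool_rot: [2.22, 2.221, 0.003]
contact_force: [-0.7, -0.6, 6.5]
opening: 0.0427
grip_force: 30.8
```

Call:
apply_moves --rows '[0,0,-0.02,0,0,0,0,0,-0.05,0,0,0,0,0,-0.08,0,0,0,0,0,-0.11,0,0,0,0,0,-0.13,0,0,0,0,0,-0.13,0,0,0,0,0,-0.13,0,0,0]'

```text
t: 3.25
tool_pos: [0.5522, 0.282, 0.2652]
tool_rot: [-2.221, -2.221, 0.001]
contact_force: [-0.7, 0.4, -0.8]
opening: 0.043
grip_force: 30.7
```

Call:
apply_moves --rows '[-0.07,-0.01,0,0,0,0,-0.14,-0.02,0,0,0,0,-0.195,-0.037,0.04,0,0,0,-0.195,-0.037,0.1,0,0,0,-0.195,-0.037,0.16,0,0,0,-0.195,-0.037,0.22,0,0,0,-0.195,-0.037,0.26,0,0,0,-0.195,-0.037,0.29,0,0,0,-0.195,-0.037,0.3,0,0,0,-0.195,-0.037,0.305,0,0,0,-0.195,-0.037,0.31,0,0,0,-0.195,-0.037,0.313,0,0,0,-0.195,-0.037,0.314,0,0,0,-0.195,-0.037,0.314,0,0,0]'

```text
t: 4.65
tool_pos: [0.5306, 0.1651, 0.0777]
tool_rot: [2.221, 2.221, 0.001]
contact_force: [0.9, -0.2, -1.4]
opening: 0.0428
grip_force: 30.7
```

Run:
```python
from h import *
im,d,P=wcloud();cv2.imwrite("pics/w2.png",im);print(pose()[0],ctrl.get_obs()["contact_force"])
```

```text
[0.53051922 0.16508734 0.07770272] [-0.7351782   0.43823031  0.16925871]
```

View pics/w2.png

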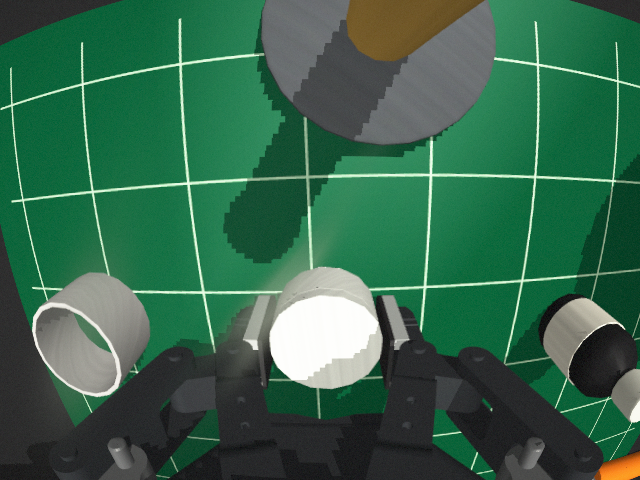

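The wrist view shows the cap upright between the pads at (325,325), just above the mat, with the cutter (95,335) and bottle (590,350) well clear. I'll lower the last millimetres and open.

Call:
apply_moves --rows '[0,0,0.0015,0,0,0,0,0,0.003,0,0,0,0,0,0.004,0,0,0,0,0,0.004,0,0,0]'

```text
t: 5.1
tool_pos: [0.5306, 0.1651, 0.0762]
tool_rot: [-2.221, -2.221, 0.0]
contact_force: [-3.3, -1.9, 7.6]
opening: 0.0432
grip_force: 31.5
```

Call:
apply_moves --rows '[0,0,0,0,0,0,0,0,0,0,0,0,0,0,0,0,0,0,0,0,0,0,0,0,0,0,0,0,0,0,0,0,0,0,0,0,0,0,-0.05,0,0,0,0,0,-0.1,0,0,0,0,0,-0.18,0,0,0,0,0,-0.25,0,0,0,0,0,-0.33,0,0,0,0,0,-0.33,0,0,0,0,0,-0.33,0,0,0]' --grip 0.75

```text
t: 6.4
tool_pos: [0.5309, 0.1651, 0.2747]
tool_rot: [2.22, 2.22, 0.005]
contact_force: [-0.4, -0.0, -0.6]
opening: 0.0643
grip_force: 0.0
```

Run:
```python
from h import *
im,d,P=wcloud();cv2.imwrite("pics/w3.png",im)
X,Y,Z=np.moveaxis(P,-1,0)
m=(X>.48)&(X<.58)&(Y>.12)&(Y<.22)&(Z>.024)&(Z<.04);p=P[m]
print("cap",m.sum(),np.median(p[:,2]),p.std(0),cv2.minEnclosingCircle((p[:,:2]*1000).astype(np.float32)))
m=(X>.5)&(X<.61)&(Y>.22)&(Y<.34)&(Z>.131)&(Z<.14);p=P[m]
if len(p)>5:print("rim",m.sum(),cv2.minEnclosingCircle((p[:,:2]*1000).astype(np.float32)),cv2.fitEllipse((p[:,:2]*1000).astype(np.float32)))
Rt=Ro.from_rotvec([0,0,-np.pi/2])*Ro.from_rotvec([np.pi/np.sqrt(2)]*2+[0])
goto([.534,-.037,.26],Rt); goto([.534,-.037,.26],Ro.from_rotvec([0,0,np.pi])*Rt)
print(Rt.as_matrix())
```

```text
cap 1879 0.02718417935086509 [0.01090018 0.0109914  0.00075535] ((531.61865234375, 164.14939880371094), 22.398366928100586)
rim 1578 ((552.171142578125, 282.1990661621094), 16.02838706970215) ((552.0603637695312, 281.9118347167969), (26.508785247802734, 26.739255905151367), 106.94577026367188)
move [-0.3366  0.0067  0.0207] [-1.e-04  1.e-04  1.e+00]
move [-0.3366  0.0067  0.0207] [-1.e-04 -1.e-04 -1.e+00]
[[ 1.00000000e+00  2.22044605e-16 -8.65956056e-17]
 [ 2.22044605e-16 -1.00000000e+00 -8.65956056e-17]
 [-8.65956056e-17  8.65956056e-17 -1.00000000e+00]]
```

Call:
apply_moves --rows '[-0.05,0,0,0,0,-0.09,-0.1,0,0,0,0,-0.18,-0.15,0,0,0,0,-0.27,-0.2,0,0,0,0,-0.36,-0.25,0,0,0,0,-0.45,-0.3,0.0067,0.02,0,0,-0.54,-0.3366,0.0067,0.02,0,0,-0.63,-0.3366,0.0067,0.02,0,0,-0.72,-0.3366,0.0067,0.02,0,0,-0.81,-0.3366,0.0067,0.02,0,0,-0.9,-0.3366,0.0067,0.02,0,0,-1,-0.3366,0.0067,0.02,0,0,-1,-0.3366,0.0067,0.02,0,0,-1,-0.3366,0.0067,0.02,0,0,-1]' --grip 0.45

```text
t: 7.85
tool_pos: [0.5338, -0.0369, 0.2597]
tool_rot: [-0.003, -3.14, -0.001]
contact_force: [0.2, -0.1, 0.1]
opening: 0.0386
grip_force: 0.0
```

Run:
```python
from h import *
im,d,P=wcloud();cv2.imwrite("pics/w4.png",im);hsv=cv2.cvtColor(im,cv2.COLOR_BGR2HSV)
X,Y,Z=np.moveaxis(P,-1,0)
m=(X>.42)&(X<.64)&(Y>-.065)&(Y<-.01)&(Z>.035)&(Z<.062)
y=m&(hsv[...,1]>110)&(hsv[...,0]>20)&(hsv[...,0]<35)&(hsv[...,2]>100)
p=P[y];c=np.polyfit(p[:,0],p[:,1],1);print("brass",len(p),p.min(0),p.max(0),c,np.polyval(c,.534))
k=m&(hsv[...,2]<90)&(hsv[...,1]<90);p=P[k]
if len(p):print("black",len(p),p.min(0),p.max(0),p.mean(0))
print(pose()[0],ctrl.get_obs()["opening"],ctrl.get_obs()["q"])
```

```text
brass 978 [ 0.4896512  -0.05160743  0.04474609] [ 0.59393497 -0.01835608  0.05238686] [-0.00183949 -0.03477608] -0.03575837261244387
black 1467 [ 0.44901886 -0.04802526  0.04509389] [ 0.48784241 -0.02673867  0.05841527] [ 0.46811376 -0.03744093  0.05411378]
[ 0.53394264 -0.03688313  0.25997925] 0.03797276026095887 [-2.08047358e-01 -1.31334761e-01  1.86588711e+00 -1.00857295e-05
  1.40825811e+00 -1.77729760e+00]
```

View pics/w4.png

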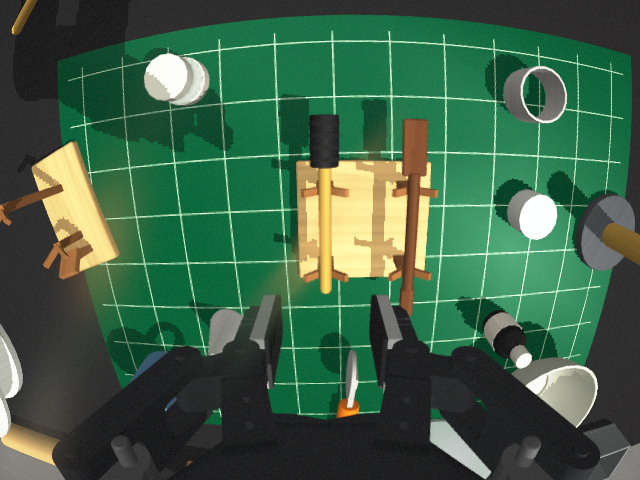

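The view shows the plunger from (325,125) to (326,290) with its cradles at (326,190) and (325,270). It's aligned with the tool and the paddle is clear. Descending.

Call:
apply_moves --rows '[0,0,0.06,0,0,0,0,0,0.12,0,0,0,0,0,0.17,0,0,0,0,0,0.21,0,0,0,0,0,0.24,0,0,0,0,0,0.2667,0,0,0,0,0,0.2667,0,0,0,0,0,0.2667,0,0,0]'

```text
t: 8.7
tool_pos: [0.5342, -0.0369, 0.1008]
tool_rot: [-0.001, -3.141, -0.0]
contact_force: [0.0, 0.1, 0.3]
opening: 0.0383
grip_force: 0.0
```

Call:
apply_moves --rows '[0,0,0,0,0,0,0,0,0,0,0,0,0,0,0,0,0,0,0,0,0,0,0,0,0,0,0,0,0,0,0,0,0,0,0,0,0,0,0,0,0,0,0,0,0,0,0,0,0,0,-0.02,0,0,0,0,0,-0.06,0,0,0,0,0,-0.12,0,0,0,0,0,-0.19,0,0,0,0,0,-0.26,0,0,0,0,0,-0.33,0,0,0,0,0,-0.36,0,0,0,0,0,-0.36,0,0,0,0,0,-0.36,0,0,0]' --grip 0 --grip_force 40

```text
t: 10.4
tool_pos: [0.5337, -0.0367, 0.3158]
tool_rot: [0.0, -3.14, -0.001]
contact_force: [0.0, -0.2, -1.3]
opening: 0.0085
grip_force: 39.1
```

```bash
cat >> h.py <<'E'
def seerod(P,im,box):
    "shaft axis fit from brass pixels: centre, direction, extents along it"
    hsv=cv2.cvtColor(im,cv2.COLOR_BGR2HSV);X,Y,Z=np.moveaxis(P,-1,0);x0,x1,y0,y1,z0,z1=box
    b=(X>x0)&(X<x1)&(Y>y0)&(Y<y1)&(Z>z0)&(Z<z1)
    y=b&(hsv[...,1]>110)&(hsv[...,0]>20)&(hsv[...,0]<35)&(hsv[...,2]>80)
    p=P[y];c=np.median(p,0);u=np.linalg.svd(p-p.mean(0),full_matrices=False)[2][0];s=(p-c)@u
    print("rod n",len(p),"ends",c+u*np.percentile(s,1),c+u*np.percentile(s,99),"dir",u)
E
python3 - <<'E'
from h import *
print(ctrl.get_obs()["opening"])
p0,R0=pose()
im,d,P=wcloud();seerod(P,im,(.4,.7,-.08,.01,.1,.4))
# centre of grasp in tool frame
yaw=np.deg2rad(16.6)
Rt=Ro.from_rotvec([0,0,yaw])*Ro.from_rotvec([0,np.pi/4,0])*Ro.from_rotvec([0,np.pi,0])
print(Rt.as_matrix())
u=np.array([np.cos(yaw),np.sin(yaw),0]);z=np.array([0,0,1])
mid=np.array([.526,-.305,.082])+.01*u
g=mid+.0085*(-u+z)/2**.5      # grasp 8.5 mm towards handle
tcp=g+.054*(u+z)/2**.5
n=(u+z)/2**.5
print("final",tcp,"mid",mid);goto(tcp+.12*n,Rt);goto([.60,-.2,.33],Rt)
E
```

```text
0.008539816046453543
rod n 1637 ends [ 0.48885352 -0.0350133   0.26328569] [ 0.57866205 -0.03566816  0.26321472] dir [ 9.99973105e-01 -7.29149043e-03 -7.90160672e-04]
[[-0.67763639 -0.28568837 -0.67763639]
 [-0.20201218  0.95832257 -0.20201218]
 [ 0.70710678  0.         -0.70710678]]
final [ 0.56641568 -0.29295156  0.12619417] mid [ 0.53558323 -0.30214312  0.082     ]
move [-0.1913 -0.3869  0.1714] [ 0.0733  0.4944 -0.1744]
move [-0.111  -0.2722 -0.0265] [ 0.0733  0.4944 -0.1744]
```

Call:
apply_moves --rows '[-0.02,-0.05,-0.005,0.012,0.08,-0.028,-0.04,-0.1,-0.01,0.024,0.16,-0.056,-0.06,-0.15,-0.015,0.036,0.24,-0.084,-0.08,-0.2,-0.02,0.048,0.32,-0.112,-0.1,-0.25,-0.025,0.06,0.4,-0.14,-0.111,-0.2722,-0.0265,0.0733,0.4944,-0.1744,-0.111,-0.2722,-0.0265,0.0733,0.4944,-0.1744,-0.111,-0.2722,-0.0265,0.0733,0.4944,-0.1744,-0.111,-0.2722,-0.0265,0.0733,0.4944,-0.1744,-0.111,-0.2722,-0.0265,0.0733,0.4944,-0.1744]'

```text
t: 11.45
tool_pos: [0.6003, -0.1996, 0.3336]
tool_rot: [0.34, -2.341, 0.144]
contact_force: [-0.3, 0.2, -0.8]
opening: 0.0083
grip_force: 39.2
```

```bash
cat >> h.py <<'E'
yaw=np.deg2rad(16.6)
u=np.array([np.cos(yaw),np.sin(yaw),0]);z=np.array([0,0,1]);n=(u+z)/2**.5;s=(-u+z)/2**.5 # s: up the slope
mid=np.array([.526,-.305,.082])+.01*u
Rt=Ro.from_rotvec([0,0,yaw])*Ro.from_rotvec([0,np.pi/4,0])*Ro.from_rotvec([0,np.pi,0])
E
python3 - <<'E'
from h import *
o=ctrl.get_obs();print(o["opening"],o["q"],(pose()[1].inv()*Rt).magnitude())
p0,R0=pose();im,d,P=wcloud();cv2.imwrite("pics/w5.png",im);X,Y,Z=np.moveaxis(P,-1,0);hsv=cv2.cvtColor(im,cv2.COLOR_BGR2HSV)
seerod(P,im,(.4,.7,-.3,-.1,.18,.4))
# rest cradles in the rest frame (along u, across, z)
B=np.stack([u,np.cross(z,u),z]);q=(P-mid*[1,1,0])@B.T
m=(abs(q[...,0]+.01)<.075)&(abs(q[...,1])<.05)&(q[...,2]>.008)&(q[...,2]<.016)&(hsv[...,1]>60)&(hsv[...,0]<30)
print("base",m.sum(),cv2.minAreaRect((P[m][:,:2]*1000).astype(np.float32)))
m=(abs(q[...,0]+.01)<.075)&(abs(q[...,1])<.05)&(q[...,2]>.03)&(q[...,2]<.14)
for a,b in((.03,.085),(.085,.13)):
    k=m&(q[...,2]>a)&(q[...,2]<b);p=q[k]
    if len(p):print(a,len(p),p.min(0),p.max(0),p.mean(0))
tcp=mid+.0545*n+.010*s+.002*s
print(tcp);goto(tcp+.12*n,Rt)
E
```

```text
0.008291986808615917 [-0.30826171  0.37183584  1.29640482 -0.48010291  2.10406753 -2.27903335] 0.0057993793313608644
rod n 310 ends [ 0.53324119 -0.22108132  0.3289278 ] [ 0.59441816 -0.19757074  0.26349319] dir [ 0.66057     0.25386    -0.70654255]
base 2926 ((510.0547180175781, -310.095458984375), (94.71163177490234, 70.88788604736328), 17.036745071411133)
0.03 269 [-0.04059321 -0.00846955  0.03017013] [0.02510793 0.01530076 0.08367343] [-0.0047065   0.00161296  0.05409086]
0.085 339 [-0.04013175 -0.01789001  0.08570999] [-0.01925213  0.01815214  0.11651586] [-0.0280892  -0.00064178  0.10835835]
[ 0.56438277 -0.2935576   0.1290226 ]
move [-0.1689 -0.1321  0.1149] [-0.0014  0.0034 -0.0013]
```

View pics/w5.png

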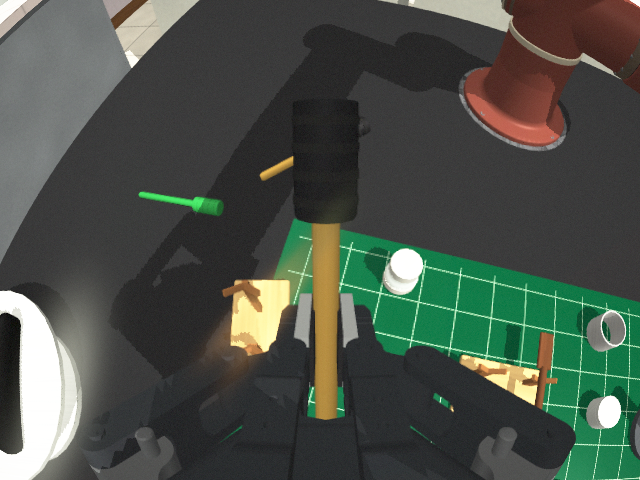

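The view shows the rod held straight at column 325, handle at (325,155). The rest at (260,315) is clear ahead and its upper cradle is centred on my estimate.

Call:
apply_moves --rows '[-0.06,-0.05,0.04,0,0,0,-0.12,-0.1,0.08,0,0,0,-0.1689,-0.1321,0.1149,-0.0014,0.0034,-0.0013,-0.1689,-0.1321,0.1149,-0.0014,0.0034,-0.0013,-0.1689,-0.1321,0.1149,-0.0014,0.0034,-0.0013,-0.1689,-0.1321,0.1149,-0.0014,0.0034,-0.0013,-0.1689,-0.1321,0.1149,-0.0014,0.0034,-0.0013]'

```text
t: 12.2
tool_pos: [0.6467, -0.2693, 0.2166]
tool_rot: [0.341, -2.338, 0.144]
contact_force: [0.3, 0.1, 0.2]
opening: 0.0082
grip_force: 39.3
```

Run:
```python
from h import *
o=ctrl.get_obs();print(o["opening"],(pose()[1].inv()*Rt).magnitude(),o["contact_force"])
im,d,P=wcloud();cv2.imwrite("pics/w6.png",im)
P=P-mid;B=np.stack([s,np.cross(z,u),n]);q=P@B.T  # along slope, across, normal; origin rest_mid
hsv=cv2.cvtColor(im,cv2.COLOR_BGR2HSV)
b=(hsv[...,1]>110)&(hsv[...,0]>20)&(hsv[...,0]<35)&(hsv[...,2]>80)&(abs(q[...,1])<.03)&(q[...,2]>.08)&(q[...,2]<.16)
p=q[b];print("rod",len(p),p.min(0),p.max(0),np.polyfit(p[:,0],p[:,1],1),p.mean(0))
k=(hsv[...,1]<90)&(hsv[...,2]<90)&(abs(q[...,1])<.03)&(q[...,2]>.09)&(q[...,2]<.15)&(q[...,0]>.04)&(q[...,0]<.13);p=q[k]
print("handle",len(p),p.min(0),p.max(0),p.mean(0))
m=(hsv[...,0]<20)&(abs(q[...,1])<.03)&(abs(q[...,2])<.02)&(q[...,0]>.025)&(q[...,0]<.05);p=q[m]
if len(p):print("upper cradle",len(p),p.min(0),p.max(0),p.mean(0))
goto(mid+.0545*n+.012*s,Rt)
```

```text
0.00821895055118135 0.0035669319851409807 [0.31247581 0.10893269 0.17027978]
rod 121 [-0.03767408 -0.00509351  0.1198512 ] [0.0441405  0.00476852 0.12677771] [-0.01430745  0.00118166] [0.00104474 0.00116671 0.12353562]
handle 6805 [ 0.05980007 -0.01168021  0.11934887] [0.09942627 0.01083772 0.13422422] [ 0.08212869 -0.00096819  0.12966272]
move [-0.0013  0.0009  0.2037] [-0.0013  0.0012 -0.0008]
```

Call:
apply_moves --rows '[-0.0045,0.001,0.04,0,0,0,-0.0045,0.001,0.08,0,0,0,-0.0045,0.001,0.11,0,0,0,-0.0045,0.001,0.14,0,0,0,-0.0045,0.001,0.16,0,0,0,-0.0045,0.001,0.175,0,0,0,-0.0045,0.001,0.185,0,0,0,-0.0045,0.001,0.193,0,0,0,-0.0045,0.001,0.198,0,0,0,-0.0045,0.001,0.2,0,0,0,-0.0045,0.001,0.2,0,0,0,-0.0045,0.001,0.2,0,0,0]'

```text
t: 13.45
tool_pos: [0.5673, -0.2928, 0.1275]
tool_rot: [0.341, -2.336, 0.142]
contact_force: [6.0, 2.4, 4.6]
opening: 0.0083
grip_force: 40.2
```

Run:
```python
from h import *
o=ctrl.get_obs();print(o["contact_force"])
im,d=ctrl.get_image("side");a=im[150:270,240:420]
im2,d2=ctrl.get_image("scene");b=im2[270:390,210:390]
cv2.imwrite("pics/v7.png",np.hstack([cv2.resize(k,None,fx=2.2,fy=2.2,interpolation=2) for k in (a,b)]))
goto(mid+.0545*n+.011*s,Rt)
```

```text
[6.04736745 2.41040844 4.55464915]
move [0.0036 0.0002 0.0017] [-0.0006 -0.     -0.0001]
```

View pics/v7.png

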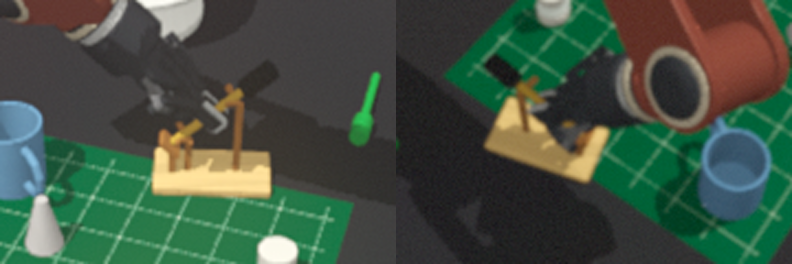

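Both views show the rod lying in both cradles, handle up at side crop (262,72), and the contact force of about 8 N is normal to the slope. I'll release and back off.

Call:
apply_moves --rows '[0,0,0,0,0,0,0,0,0,0,0,0,0,0,0,0,0,0,0,0,0,0,0,0,0,0,0,0,0,0,0,0,0,0,0,0,0,0,0,0,0,0,0,0,0,0,0,0,0,0,-0.02,0,0,0,0,0,-0.05,0,0,0,0,0,-0.1,0,0,0,0,0,-0.16,0,0,0,0,0,-0.22,0,0,0,0,0,-0.28,0,0,0,0,0,-0.3,0,0,0,0,0,-0.3,0,0,0]' --grip 0.45

```text
t: 15.15
tool_pos: [0.6903, -0.2559, 0.256]
tool_rot: [0.341, -2.338, 0.144]
contact_force: [-0.4, -0.3, 0.5]
opening: 0.038
grip_force: 0.0
```

Run:
```python
from h import *
o=ctrl.get_obs();print(o["opening"],o["tool_pos"])
B=np.stack([s,np.cross(z,u),n])
for nm in("wrist","side","scene"):
    if nm=="wrist": im,d,P=wcloud()
    else: im,d=ctrl.get_image(nm);P=cloud(nm,d)
    q=(P-mid)@B.T;hsv=cv2.cvtColor(im,cv2.COLOR_BGR2HSV)
    k=(hsv[...,1]<90)&(hsv[...,2]<90)&(abs(q[...,1])<.03)&(abs(q[...,2])<.03)&(q[...,0]>.04)&(q[...,0]<.13);p=q[k]
    if len(p):print(nm,"handle",len(p),p.min(0),p.max(0),p.mean(0))
    b=(hsv[...,1]>110)&(hsv[...,0]>20)&(hsv[...,0]<35)&(hsv[...,2]>80)&(abs(q[...,1])<.02)&(abs(q[...,2])<.02)&(q[...,0]>-.08)&(q[...,0]<.07);p=q[b]
    if len(p):print(nm,"rod",len(p),p.min(0),p.max(0),p.mean(0))
# handle grasp: tool z = -s (down the rod), tool y as now
for flip in(0,1):
    Rh=Ro.from_rotvec([0,0,yaw])*Ro.from_rotvec([0,-np.pi/4,0])*Ro.from_rotvec([0,np.pi,0])
    print(Rh.as_matrix()[:,2],-s)
g=mid+.081*s;tcp=g+.054*s
print("hand tcp",tcp);goto(tcp+.09*s,Rh)
```

```text
0.038007264100210734 [ 0.69030214 -0.2559457   0.25601153]
wrist handle 1276 [ 0.05376524 -0.01224444 -0.00126922] [0.09369103 0.0098056  0.01212676] [ 0.07418897 -0.000877    0.00821325]
wrist rod 105 [-0.07967133 -0.01084415 -0.0197871 ] [0.05420562 0.01937229 0.01001952] [-0.02474797  0.00266208  0.00217051]
side handle 182 [ 0.05674779 -0.01073546 -0.00839849] [0.09798101 0.01426866 0.0129733 ] [0.07932859 0.00616086 0.00434176]
side rod 80 [-0.05101452 -0.00302857 -0.0013142 ] [0.04782183 0.01817007 0.00952611] [-0.01164228  0.00466611  0.00346327]
scene handle 113 [ 0.05890466 -0.01251056 -0.00593815] [0.09558074 0.0053896  0.01404224] [ 0.07957862 -0.00552136  0.00674866]
scene rod 146 [-0.07973245 -0.01770927 -0.0189852 ] [0.05655095 0.01861151 0.00933028] [ 0.00072047 -0.00110886  0.00202981]
[ 0.67763639  0.20201218 -0.70710678] [ 0.67763639  0.20201218 -0.70710678]
[ 0.67763639  0.20201218 -0.70710678] [ 0.67763639  0.20201218 -0.70710678]
hand tcp [ 0.44410231 -0.32941476  0.17745942]
move [ 0.3607 -0.0006  0.3886] [ 1.5000e-03 -1.0024e+00 -2.0000e-04]
```

The plunger lies seated: shoulder at about 55 mm up the slope and less than 1.5 mm off centre. Next I arc over to the handle approach.

Call:
apply_moves --rows '[0.05,0,-0.02,0,-0.08,0,0.1,0,-0.02,0,-0.16,0,0.15,0,-0.01,0,-0.25,0,0.2,0,0.01,0,-0.33,0,0.25,0,0.03,0,-0.41,0,0.3,0,0.07,0,-0.5,0,0.33,0,0.12,0,-0.58,0,0.35,0,0.18,0,-0.66,0,0.36,0,0.24,0,-0.75,0,0.36,0,0.3,0,-0.83,0,0.36,0,0.35,0,-0.92,0,0.3607,0,0.3886,0,-1,0,0.3607,0,0.3886,0,-1,0,0.3607,0,0.3886,0,-1,0,0.3607,0,0.3886,0,-1,0]'

```text
t: 16.8
tool_pos: [0.4024, -0.3313, 0.2648]
tool_rot: [-0.297, 2.379, 0.145]
contact_force: [0.1, 0.1, 0.7]
opening: 0.0384
grip_force: 0.0
```

```bash
cat >> h.py <<'E'
Rh=Ro.from_rotvec([0,0,yaw])*Ro.from_rotvec([0,-np.pi/4,0])*Ro.from_rotvec([0,np.pi,0])
E
python3 - <<'E'
from h import *
o=ctrl.get_obs();print(o["q"],(pose()[1].inv()*Rh).magnitude())
im,d,P=wcloud();cv2.imwrite("pics/w8.png",im);p0,R0=pose()
B=np.stack([s,np.cross(z,u),n]);q=(P-mid)@B.T;hsv=cv2.cvtColor(im,cv2.COLOR_BGR2HSV)
k=(hsv[...,1]<90)&(hsv[...,2]<90)&(abs(q[...,1])<.03)&(abs(q[...,2])<.03)&(q[...,0]>.04)&(q[...,0]<.13);p=q[k]
print("handle",len(p),p.min(0),p.max(0),p.mean(0)); print("tcp in slope frame",B@(p0-mid))
k2=k&(q[...,0]>.088);p=q[k2];print("end face",len(p),p.min(0),p.max(0),p.mean(0)) if len(p) else 0
goto(mid+.135*s-.001*B[1]+.000*n,Rh)
E
```

```text
[-1.10915898 -0.29187949  2.08874301  0.77295713  1.28194292 -3.1347694 ] 0.05369217590374808
handle 1418 [ 0.05988859 -0.01157856 -0.01214681] [0.09629029 0.01063153 0.00965607] [ 9.06050261e-02  6.72688974e-05 -2.71695256e-03]
tcp in slope frame [0.22541692 0.01008515 0.03339965]
end face 1206 [ 0.08808382 -0.01157856 -0.01214681] [0.09629029 0.01022646 0.00965607] [ 0.09346774 -0.00046079 -0.00158291]
move [ 0.0494 -0.0193  0.1528] [-0.0051 -0.0231 -0.0243]
```

View pics/w8.png

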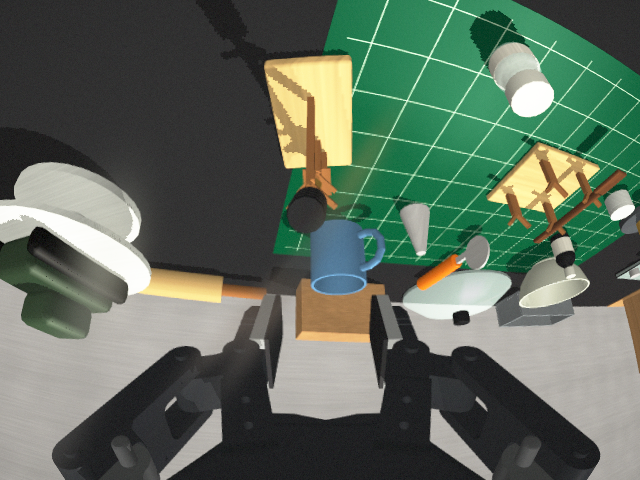

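The arm stopped short: the view shows the handle at (308,208), off the finger line, and the last joint is at its limit (-3.13). I'll take the half-turn-equivalent grasp.

Call:
apply_moves --rows '[0,0,0,0,0,0.09,0,0,0,0,0,0.18,0,0,0,0,0,0.27,0,0,0,0,0,0.36,0,0,0,0,0,0.45,0,0,0,0,0,0.54,0,0,0,0,0,0.63,0,0,0,0,0,0.72,0,0,0,0,0,0.81,0,0,0,0,0,0.9,0,0,0,0,0,1,0,0,0,0,0,1]'

```text
t: 18.05
tool_pos: [0.4027, -0.3311, 0.2647]
tool_rot: [1.584, 2.036, 0.82]
contact_force: [-0.1, 0.1, -0.2]
opening: 0.0383
grip_force: 0.0
```

Call:
apply_moves --rows '[0,0,0,0,0,0.09,0,0,0,0,0,0.18,0,0,0,0,0,0.27,0,0,0,0,0,0.36,0,0,0,0,0,0.45,0,0,0,0,0,0.54,0,0,0,0,0,0.63,0,0,0,0,0,0.72,0,0,0,0,0,0.81,0,0,0,0,0,0.9,0,0,0,0,0,1,0,0,0,0,0,1]'

```text
t: 19.25
tool_pos: [0.4023, -0.3311, 0.2644]
tool_rot: [-2.801, -0.352, -1.097]
contact_force: [0.3, -0.8, 0.6]
opening: 0.0382
grip_force: 0.0
```

```bash
cat >> h.py <<'E'
Rh=Rh*Ro.from_rotvec([0,0,np.pi])
B=np.stack([s,np.cross(z,u),n])
E
python3 - <<'E'
from h import *
o=ctrl.get_obs();print(o["q"]);p0,R0=pose();print("tcp slope",B@(p0-mid))
goto(mid+.225*s-.001*B[1],Rh)
E
```

```text
[-1.10931128 -0.29163007  2.08941479  0.77392256  1.28209485  0.00434271]
tcp slope [0.22513744 0.01033847 0.03286119]
move [-0.054   0.0209  0.0023] [ 0.0047  0.0228 -0.0235]
```

Call:
apply_moves --rows '[-0.027,0.01,0.001,0.002,0.011,-0.012,-0.054,0.0209,0.0023,0.0047,0.0228,-0.0235,-0.054,0.0209,0.0023,0.0047,0.0228,-0.0235,-0.054,0.0209,0.0023,0.0047,0.0228,-0.0235,-0.054,0.0209,0.0023,0.0047,0.0228,-0.0235]'

```text
t: 19.75
tool_pos: [0.3834, -0.3484, 0.2415]
tool_rot: [-2.775, -0.403, -1.15]
contact_force: [-0.5, 0.5, -0.3]
opening: 0.0385
grip_force: 0.0
```

Run:
```python
from h import *
o=ctrl.get_obs();print(o["q"],(pose()[1].inv()*Rh).magnitude())
im,d,P=wcloud();cv2.imwrite("pics/w9.png",im);p0,R0=pose()
print("tcp slope",B@(p0-mid))
q=(P-mid)@B.T;hsv=cv2.cvtColor(im,cv2.COLOR_BGR2HSV)
k=(hsv[...,1]<90)&(hsv[...,2]<90)&(abs(q[...,1])<.025)&(abs(q[...,2])<.03)&(q[...,0]>.04)&(q[...,0]<.12);p=q[k]
print("handle",len(p),p.min(0),p.max(0),p.mean(0))
goto(mid+.135*s-.0007*B[1],Rh)
```

```text
[-1.17576685 -0.24800259  2.10432492  0.81956268  1.29620811 -0.13207807] 0.0015847075242177047
tcp slope [ 0.22531713 -0.00084039  0.00032766]
handle 626 [ 0.06160154 -0.0115803  -0.01065379] [0.09560915 0.00498768 0.00985926] [ 0.09250269 -0.00484773 -0.00059955]
move [-0.0006 -0.0004  0.1505] [ 0.0005 -0.0003 -0.0009]
```

Call:
apply_moves --rows '[0,0,0.04,0,0,0,0,0,0.08,0,0,0,0,0,0.11,0,0,0,0,0,0.135,0,0,0,-0.0006,0,0.15,0,0,0,-0.0006,0,0.15,0,0,0,-0.0006,0,0.15,0,0,0]'

```text
t: 20.5
tool_pos: [0.4438, -0.3305, 0.1774]
tool_rot: [-2.775, -0.4, -1.15]
contact_force: [-0.1, 0.4, 0.4]
opening: 0.0384
grip_force: 0.0
```

Call:
apply_moves --rows '[0,0,0,0,0,0,0,0,0,0,0,0,0,0,0,0,0,0,0,0,0,0,0,0,0,0,0,0,0,0,0,0,0,0,0,0,0,0,0,0,0,0,0,0,0,0,0,0]' --grip 0.1 --grip_force 50

```text
t: 21.3
tool_pos: [0.4435, -0.3307, 0.1777]
tool_rot: [-2.775, -0.4, -1.15]
contact_force: [-6.0, 1.1, 5.4]
opening: 0.0198
grip_force: 48.7
```

Call:
apply_moves --rows '[0.01,0,0,0,0,0,0.03,0,0,0,0,0,0.06,0,0,0,0,0,0.1,0,0,0,0,0,0.15,0,0,0,0,0,0.2,0,0,0,0,0,0.25,0,-0.02,0,0,0,0.25,0,-0.05,0,0,0,0.25,0,-0.08,0,0,0,0.25,0,-0.08,0,0,0,0.25,0,-0.08,0,0,0]'

```text
t: 22.4
tool_pos: [0.5127, -0.3105, 0.3164]
tool_rot: [-2.776, -0.398, -1.149]
contact_force: [0.6, -0.3, -0.7]
opening: 0.0194
grip_force: 48.9
```

```bash
cat >> h.py <<'E'
def tube(P,im,tag):
    "rod as held, in tool coordinates: brass points per slice along tool z"
    p0,R0=pose();q=R0.inv().apply((P-p0).reshape(-1,3)).reshape(P.shape);hsv=cv2.cvtColor(im,cv2.COLOR_BGR2HSV)
    b=(hsv[...,1]>110)&(hsv[...,0]>18)&(hsv[...,0]<35)&(hsv[...,2]>60)&(abs(q[...,0])<.04)&(abs(q[...,1])<.04)&(q[...,2]>.06)&(q[...,2]<.22)
    p=q[b]
    if len(p)<5: print(tag,"none");return
    print(tag,len(p),"z",np.percentile(p[:,2],[1,99]))
    for i in(0,1):
        c=np.polyfit(p[:,2],p[:,i],1);print("  ","xy"[i],"slope",c[0],"at z=.08,.18",np.polyval(c,[.08,.18]))
E
python3 - <<'E'
from h import *
o=ctrl.get_obs();print(o["opening"],o["q"])
im,d,P=wcloud();cv2.imwrite("pics/w10.png",im);tube(P,im,"wrist")
for nm in("side","scene"):
    im,d=ctrl.get_image(nm);tube(cloud(nm,d),im,nm)
Rv=Ro.from_rotvec([0,0,yaw])*Ro.from_rotvec([0,np.pi,0])*Ro.from_rotvec([0,0,np.pi])
goto([.50,-.1,.40],Rv);goto([.552,.282,.37],Rv)
E
```

```text
0.019446967068620178 [-0.90261862 -0.18608241  1.92157492  0.7871593   1.18669096  0.15805681]
wrist 691 z [0.08207028 0.18068929]
   x slope -0.08450585217790556 at z=.08,.18 [ 0.00229178 -0.0061588 ]
   y slope -0.0005076762912664442 at z=.08,.18 [-6.25711825e-05 -1.13338812e-04]
side 119 z [0.08389785 0.18092162]
   x slope -0.08290755650593891 at z=.08,.18 [ 0.00081785 -0.0074729 ]
   y slope -0.007156215981736513 at z=.08,.18 [-0.00454837 -0.005264  ]
scene 185 z [0.07984449 0.1823248 ]
   x slope -0.08347512488145731 at z=.08,.18 [ 0.00084718 -0.00750033]
   y slope -0.0041495467197999875 at z=.08,.18 [0.00240108 0.00198612]
move [ 0.1543 -0.3423 -0.0434] [-0.002  -0.4996 -0.003 ]
move [ 0.3032 -0.9282  0.1799] [-0.002  -0.4996 -0.003 ]
```

All three views agree the rod leans 4.8° in the grip towards tool -x. I'll tilt the tool so the rod hangs vertical over the barrel.

```bash
cat >> h.py <<'E'
Rv=Ro.from_rotvec([0,0,yaw])*Ro.from_rotvec([0,np.pi,0])*Ro.from_rotvec([0,0,np.pi])*Ro.from_rotvec([0,.084,0])
sh=np.array([-.0023,0,.081]);mouth=np.array([.552,.282,.135])
E
python3 - <<'E'
from h import *
print(Rv.apply([-.084,0,1]))
goto(mouth+[0,0,.160]-Rv.apply(sh),Rv)
E
```

```text
[ 1.89200314e-04  5.64030633e-05 -1.00352178e+00]
move [ 0.3049 -0.9282  0.1676] [-0.0019 -0.4461 -0.0031]
```

Call:
apply_moves --rows '[0.03,-0.02,-0.03,0,-0.05,0,0.06,-0.08,-0.03,0,-0.1,0,0.08,-0.15,-0.03,0,-0.15,0,0.1,-0.22,-0.02,0,-0.19,0,0.13,-0.29,0,0,-0.23,0,0.15,-0.36,0.02,0,-0.27,0,0.18,-0.43,0.04,0,-0.31,0,0.2,-0.5,0.06,0,-0.35,0,0.23,-0.57,0.08,0,-0.39,0,0.25,-0.64,0.1,0,-0.42,0,0.27,-0.71,0.12,0,-0.4461,0,0.29,-0.78,0.14,0,-0.4461,0,0.3,-0.85,0.155,0,-0.4461,0,0.3049,-0.9,0.1676,-0.0019,-0.4461,-0.0031,0.3049,-0.9282,0.1676,-0.0019,-0.4461,-0.0031,0.3049,-0.9282,0.1676,-0.0019,-0.4461,-0.0031,0.3049,-0.9282,0.1676,-0.0019,-0.4461,-0.0031,0.3049,-0.9282,0.1676,-0.0019,-0.4461,-0.0031,0.3049,-0.9282,0.1676,-0.0019,-0.4461,-0.0031]'

```text
t: 24.45
tool_pos: [0.5481, 0.2792, 0.3768]
tool_rot: [-3.096, -0.449, -0.133]
contact_force: [-0.0, -0.3, -0.8]
opening: 0.0194
grip_force: 49.1
```

```bash
cat >> h.py <<'E'
def brasscols(nm):
    "rod and barrel axis from mask centre columns, as world lines at given heights, for a fixed camera"
    im,d=ctrl.get_image(nm);P=cloud(nm,d);hsv=cv2.cvtColor(im,cv2.COLOR_BGR2HSV)
    b=(hsv[...,1]>110)&(hsv[...,0]>18)&(hsv[...,0]<35)&(hsv[...,2]>60)&(abs(P[...,0]-.552)<.04)&(abs(P[...,1]-.282)<.04)
    for lo,hi in((.03,.08),(.08,.12),(.2,.235),(.235,.27)):
        k=b&(P[...,2]>lo)&(P[...,2]<hi);p=P[k]
        print(nm,lo,len(p),p.mean(0) if len(p) else "")
    return im
E
python3 - <<'E'
from h import *
o=ctrl.get_obs();print(o["opening"],o["q"],(pose()[1].inv()*Rv).magnitude(),o["tool_pos"])
ims=[brasscols(n_) for n_ in("side","scene")]
im,d,P=wcloud();cv2.imwrite("pics/w11.png",im);tube(P,im,"wrist")
X,Y,Z=np.moveaxis(P,-1,0);m=(X>.52)&(X<.59)&(Y>.25)&(Y<.32)&(Z>.131)&(Z<.14);p=P[m]
if len(p)>9:print("rim",len(p),cv2.minEnclosingCircle((p[:,:2]*1000).astype(np.float32)))
c=pix("side",[.552,.282,.2]).astype(int);e=pix("scene",[.552,.282,.2]).astype(int)
def crop(i,c): y,x=max(c[1]-75,0),max(c[0]-60,0);return cv2.resize(i[y:y+150,x:x+120],(440,550),interpolation=2)
cv2.imwrite("pics/v11.png",np.hstack([crop(ims[0],c),crop(im,(330,250))])[:, :800])
E
```

```text
0.019412598190667346 [ 0.35279032 -0.04420487  1.59098556 -0.00762495  1.50969797  1.63576182] 0.0031319600299085583 [0.54805891 0.27918366 0.37681177]
side 0.03 276 [0.54528728 0.2915785  0.05607403]
side 0.08 280 [0.54643169 0.28996134 0.10205603]
side 0.2 99 [0.5512634  0.28499186 0.21700089]
side 0.235 116 [0.5508417  0.28484398 0.25218545]
scene 0.03 96 [0.55560173 0.27064698 0.05671193]
scene 0.08 84 [0.55609085 0.27189268 0.10064663]
scene 0.2 22 [0.55408935 0.2764564  0.21452571]
scene 0.235 16 [0.55429951 0.27593621 0.25119092]
wrist 681 z [0.09701316 0.18268703]
   x slope -0.080084823742754 at z=.08,.18 [ 0.00238439 -0.00562409]
   y slope 0.0019914145574507877 at z=.08,.18 [-0.00034202 -0.00014288]
rim 577 ((552.3264770507812, 282.3115234375), 16.16209602355957)
```

View pics/w11.png

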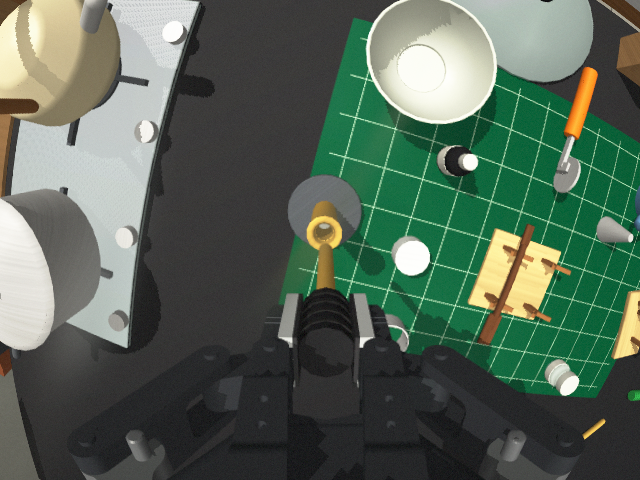

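The view shows the shaft at (325,270) in line with the open mouth at (324,232), and the axes agree to about 1 mm. Lowering into the bore.

Call:
apply_moves --rows '[-0.0025,0,0.03,0,0,0,-0.005,0,0.06,0,0,0,-0.0063,0,0.075,0,0,0,-0.0076,0,0.09,0,0,0,-0.0084,0,0.1,0,0,0,-0.0092,0,0.11,0,0,0,-0.0101,0,0.12,0,0,0,-0.0109,0,0.13,0,0,0,-0.0118,0,0.14,0,0,0,-0.0126,0,0.15,0,0,0,-0.0133,0,0.158,0,0,0,-0.0133,0,0.158,0,0,0]'

```text
t: 25.8
tool_pos: [0.5475, 0.2801, 0.2802]
tool_rot: [-3.096, -0.452, -0.129]
contact_force: [0.7, 0.1, -1.5]
opening: 0.0196
grip_force: 49.1
```

Run:
```python
from h import *
o=ctrl.get_obs();print(o["contact_force"],o["wrist_torque"],o["tool_pos"])
im,d,P=wcloud();tube(P,im,"wrist");goto(mouth-Rv.apply(sh),Rv)
```

```text
[ 0.66102969  0.10070728 -1.51421344] [ 0.05654484  0.02169355 -0.02593361] [0.54747484 0.28012727 0.28022664]
wrist 2428 z [0.09911758 0.21575925]
   x slope 0.013937907195656648 at z=.08,.18 [-0.00426225 -0.00286846]
   y slope -0.008018741248357367 at z=.08,.18 [-0.00023885 -0.00104072]
move [-0.0089 -0.001   0.1079] [ 0.0013 -0.0001  0.0001]
```

Call:
apply_moves --rows '[-0.0005,0,0.006,0,0,0,-0.001,0,0.012,0,0,0,-0.0015,0,0.018,0,0,0,-0.002,0,0.024,0,0,0,-0.0025,0,0.03,0,0,0,-0.003,0,0.036,0,0,0,-0.0035,0,0.042,0,0,0,-0.004,0,0.048,0,0,0,-0.0045,0,0.054,0,0,0,-0.005,0,0.06,0,0,0,-0.0055,0,0.066,0,0,0,-0.006,0,0.072,0,0,0,-0.0065,0,0.078,0,0,0,-0.007,0,0.084,0,0,0,-0.0075,0,0.09,0,0,0,-0.008,0,0.094,0,0,0,-0.008,0,0.098,0,0,0,-0.008,0,0.098,0,0,0]'

```text
t: 27.65
tool_pos: [0.5479, 0.2802, 0.2218]
tool_rot: [-3.096, -0.452, -0.131]
contact_force: [0.3, 0.1, 0.9]
opening: 0.0196
grip_force: 49.4
```

Run:
```python
from h import *
o=ctrl.get_obs();print(o["contact_force"],o["wrist_torque"],o["tool_pos"])
goto(mouth-Rv.apply(sh),Rv)
im,d,P=wcloud();X,Y,Z=np.moveaxis(P,-1,0);hsv=cv2.cvtColor(im,cv2.COLOR_BGR2HSV)
k=(abs(X-.552)<.03)&(abs(Y-.282)<.03)&(hsv[...,1]<90)&(hsv[...,2]<70)&(Z>.12)&(Z<.2);p=P[k]
print(len(p),np.percentile(p[:,2],[1,5,50,95,99]))
```

```text
[0.2963248  0.08165857 0.91318412] [ 0.14729722  0.0144704  -0.01339268] [0.54788663 0.2801868  0.22177925]
move [-0.0009 -0.001   0.0097] [ 0.0012 -0.0002  0.0001]
8283 [0.1472209  0.15546904 0.18039635 0.19827831 0.19968938]
```

Call:
apply_moves --rows '[0,0,0.002,0,0,0,-0.0003,0,0.004,0,0,0,-0.0004,0,0.006,0,0,0,-0.0006,0,0.008,0,0,0,-0.0007,0,0.0095,0,0,0,-0.0007,0,0.0095,0,0,0]'

```text
t: 28.3
tool_pos: [0.5481, 0.2802, 0.2165]
tool_rot: [-3.096, -0.452, -0.132]
contact_force: [-0.3, 0.7, 2.3]
opening: 0.0192
grip_force: 49.5
```

Call:
apply_moves --rows '[0,0,0.001,0,0,0,0,0,0.002,0,0,0,0,0,0.003,0,0,0,0,0,0.003,0,0,0]'

```text
t: 28.7
tool_pos: [0.5483, 0.2803, 0.2154]
tool_rot: [-3.096, -0.452, -0.132]
contact_force: [-1.7, 0.1, 5.1]
opening: 0.0201
grip_force: 49.8
```

Call:
apply_moves --rows '[0,0,0.001,0,0,0,0,0,0.002,0,0,0,0,0,0.003,0,0,0,0,0,0.003,0,0,0]'

```text
t: 29.1
tool_pos: [0.5485, 0.2804, 0.2152]
tool_rot: [-3.096, -0.452, -0.132]
contact_force: [-5.0, -0.9, 12.2]
opening: 0.0197
grip_force: 50.3
```

Run:
```python
from h import *
o=ctrl.get_obs();print(o["contact_force"],o["tool_pos"])
c=pix("side",[.552,.282,.14]).astype(int);im,d=ctrl.get_image("side");P=cloud("side",d)
hsv=cv2.cvtColor(im,cv2.COLOR_BGR2HSV)
k=(abs(P[...,0]-.552)<.03)&(abs(P[...,1]-.282)<.03)&(hsv[...,1]>110)&(hsv[...,0]>18)&(hsv[...,0]<35)
print("top brass z",np.percentile(P[k][:,2],[90,99,100]))
y,x=c[1]-50,c[0]-60;cv2.imwrite("pics/v12.png",cv2.resize(im[y:y+100,x:x+120],(720,600),interpolation=2))
```

```text
[-5.03446161 -0.88659589 12.24463423] [0.54850315 0.28040197 0.21519027]
top brass z [0.13500756 0.14414377 0.15317537]
```

View pics/v12.png

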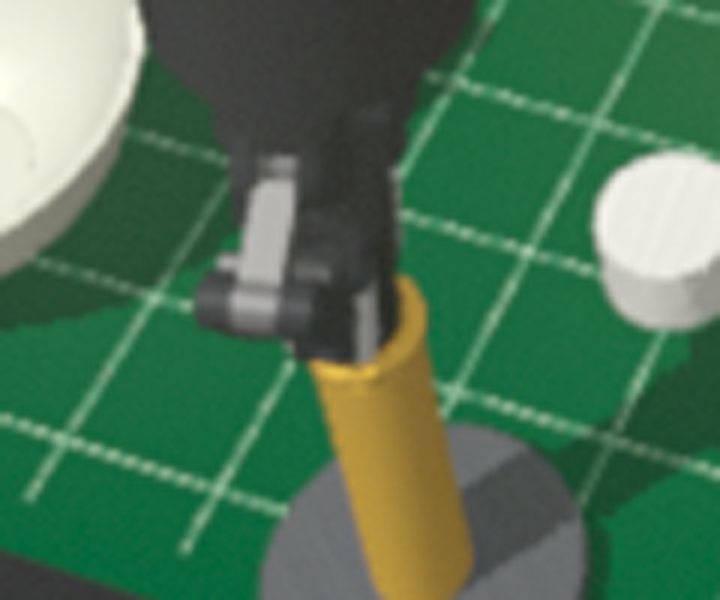

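The view shows the handle down on the rim at (370,365), with stiff contact: TCP stalled, force rising to 12 N. I'll let go and rise, then check the seating.

Call:
apply_moves --rows '[0,0,0,0,0,0,0,0,0,0,0,0,0,0,0,0,0,0,0,0,0,0,0,0,0,0,0,0,0,0,0,0,0,0,0,0,0,0,0,0,0,0,0,0,-0.02,0,0,0,0.003,0,-0.06,0,0,0,0.006,0,-0.1,0,0,0,0.009,0,-0.15,0,0,0,0.012,0,-0.2,0,0,0,0.012,0,-0.2,0,0,0,0.012,0,-0.2,0,0,0]' --grip 0.5

```text
t: 30.55
tool_pos: [0.5458, 0.2798, 0.3351]
tool_rot: [-3.095, -0.452, -0.136]
contact_force: [0.5, 0.6, -0.2]
opening: 0.0426
grip_force: 0.0
```

Run:
```python
from h import *
o=ctrl.get_obs();print(o["contact_force"],o["tool_pos"])
def rep(im,P,nm):
    hsv=cv2.cvtColor(im,cv2.COLOR_BGR2HSV);X,Y,Z=np.moveaxis(P,-1,0)
    k=(abs(X-.552)<.025)&(abs(Y-.282)<.025)&(hsv[...,1]<90)&(hsv[...,2]<90)&(Z>.12)&(Z<.19);p=P[k]
    if len(p)<9:print(nm,"none");return
    print(nm,"handle z",np.percentile(p[:,2],[1,50,99]),"xy",p.mean(0)[:2])
    t=p[p[:,2]>np.percentile(p[:,2],99)-.004];print("   top",cv2.minEnclosingCircle((t[:,:2]*1000).astype(np.float32)),np.median(t[:,2]))
    if nm=="wrist":
        c=np.linalg.lstsq(np.c_[t[:,:2],np.ones(len(t))],t[:,2],rcond=None)[0];print("   top tilt",c[:2])
im,d,P=wcloud();rep(im,P,"wrist")
for nm in("side","scene"):
    im,d=ctrl.get_image(nm);rep(im,cloud(nm,d),nm)
```

```text
[ 0.47104574  0.63173224 -0.161875  ] [0.54576664 0.27977485 0.33509351]
wrist handle z [0.14115438 0.17383835 0.17569153] xy [0.55620062 0.28288047]
   top ((553.755126953125, 282.2674865722656), 10.841891288757324) 0.17415260175381675
   top tilt [-0.00537024  0.00055717]
side handle z [0.13925994 0.17005209 0.17816076] xy [0.5496986  0.28754889]
   top ((552.3269653320312, 283.35955810546875), 10.788254737854004) 0.17622058553195488
scene handle z [0.14504727 0.16620838 0.1759768 ] xy [0.55523624 0.2760802 ]
   top ((553.8822021484375, 278.41162109375), 11.149459838867188) 0.17399942940637625
```

The handle top is at about 0.1745 m, where a fully home handle would be at 0.175. It is level and centred within 2 mm, and the gripper is clear. Handing in.

```bash
python3 -c "
from station import ctrl
print(ctrl.finish_job())"
```

```text
the job is handed in; nothing more can be done
None
```

I handed the job in at about 31 s: the cap is flat on the table, the plunger was let go in the sloping rest and then pushed fully home in the barrel, and the gripper is clear; the hand-in returned no verdict.

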